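# Clear the stamping bench into tins and trays

## Robot

A 6-joint arm with a two-finger parallel gripper is mounted at the origin on the work surface. World frame = base frame: x ahead of the robot, y to its left, z up, the work surface at z = 0. Lengths are in mm, angles in rad, forces in N, time in s.
With the tool pointing down it reaches from about 350 to 850 mm from the base axis. Payload 8.1 kg.
Tool frame: the origin (TCP) lies midway between the tips of the shut fingers; the grasp point (between the pads) lies 19 mm behind it (bot.hold_point_z is the distance from the TCP to the grasp point, in mm); z points along the fingers, y is the line along which they close (so a half turn about z gives the same grasp; the last joint's range is limited). The gripper opens to 85 mm and grips with 20 to 120 N. Pads are 22 mm wide; open, the fingers measure 114 mm over their backs; the gripper's body (76 mm by 85 mm) begins 54 mm behind the grasp point. The pads swing forward as they close: fully open they stand 13 mm farther back than shut.
Start: joints at [1.035, 0.13, 1.488, -0, 1.523, -0.085], TCP at [261.392, 540.074, 231.292] pointing down, gripper open.
Joint ranges: [-2.96, 2.96], [-0.89, 2.26], [0.02, 2.5], [-1.34, 4.48], [0, 2.73], [-2.66, 2.66]. Speed limits (rad/s): [2.39, 2.39, 2.79, 3.14, 3.14, 3.14].

## Interface

Orientations are given as a unit quaternion [w, x, y, z].
In Python, from bench import bot gives the robot as it stands. The module is installed in compiled form; this text tells all that it offers.
- The arm moves only by the shell command python3 -m inch 'ROWS' [FORCE]. ROWS is JSON, a list that holds one entry, the list of rows, each a list of 7 numbers: the shift along the tool's x, y, z in units of 25 mm (1.0 is 25 mm), then the turn, a rotation vector about the tool's x, y, z in units of 5 degrees (1.0 is 5 degrees), then the opening in per cent of the stroke, from 0 (shut) to 100 (fully open). A call has 1 to 8 rows; each row is the pose to reach, as a shift and turn from the pose commanded when the call began, along the tool's axes at that moment; what a row does not reach only later rows make up. A row lasts 1/12 s, in which the tool goes at most 41.7 mm and 7.16 degrees, less where a joint would pass 70% of its speed; a pose out of reach is approached as far as the arm can. A call with a gripper value outside its range is refused whole. The fingers move at their own pace and stop on an object; FORCE is the grip in N (left out, the last holds). Time passes only in rows, so rows that repeat a pose let the fingers close. It gives the time, the measured TCP pose, the force, the opening and the grip force at its end, in the units of the state.
- bot.read_state(): the state, without advancing time (a new reading comes with each control period).
- bot.capture(name): name is "scene" or "top"; returns the picture (384x512x3 uint8, red, green, blue); there is no depth.
- bot.camera_params(name): a dict with "fx", "fy", "cx", "cy" (pixels), "cam_to_world" (4x4, takes a point from camera to world coordinates). Camera axes: x right, y up, looking along -z (the intrinsics and any distortion apply to the point x, -y, -z); pixel columns grow to the right and rows downward; lengths in mm; the calibration is good to about 2 mm. A picture is of the moment at which its call begins. camera_params takes no time and is no camera call.
- bot.hand_in(): hands the job in; it is judged then, once.
Trained networks look in the newest picture that a camera, given by its name, has taken for a name from the list of things; names that differ only in an ending like _2 or _b are one class to them, and where a whole thing is asked for, a point or a joint stands for the part that bears it (a point fixed in the world has none). Each returns a list of dicts, best first, with "p" (0 to 1); they miss things now and then, are a little off and sometimes report something else, mostly with a low value. They report only what shows in the picture. A call takes as long as a camera call. They do not tell look-alikes from the thing itself.
- bot.search_frame(name, camera): "position" ([column, row] in pixels, amid what is visible of it).
- bot.trace(name, camera): "mask" (384x512 bool, what is visible of it) and "position" ([column, row] in pixels, amid what is visible of it).
- bot.spot_point(name, camera): "position" ([column, row] in pixels: a listed point, or the origin of a listed thing).
The state is a dict: "clock": time; "q": joint angles; "joint_velocities": joint speeds; "tau": joint torques, N m; "position": TCP position; "ee_rot": TCP orientation; "ft_force": force on the tool from outside, world axes, zero at the start; "moment": the same for the moment, N m; "opening": opening from 0.0 (shut) to 1.0 (fully open); "grip_force": force on a finger pad.
Only numpy, scipy, OpenCV 4.12 (cv2) and the standard library are available. Lean on these libraries where they do the work, as an engineer would, in place of code of your own. Each camera call takes 0.05 s, during which the arm holds its last target. There are 200 camera calls.

## Task

Lift the upper tin off the nested pair and stand it, still empty, centred on the cork mat and lined up with it, leaving the lower tin where it stands. Then put the brass ring into the tin that stayed and the solid brass disc into the tin on the mat. Lay the slim steel stamp flat in the narrow wooden tray and the stout one in the wide tray, and leave everything released and at rest.

Things in the scene. Friction and masses are not known exactly. Their poses are not given: they have to be found in the camera images.
- tin_upper_c (a point): upper of two nested tins: open aluminium tin, 140 (its x) x 62 (its y) x 46 mm high, walls and floor 3 mm; its lowest 16 mm steps in to a foot of 130 x 52 mm outside, 124 x 46 mm inside. This point: its centre, 23 mm above its underside, z up. Its foot sits in the lower tin (2 mm play a side), 30 mm above it: only its top 30 mm shows, 46 to 76 mm above the bench. Grip that across the width (lower would clamp both); lift straight. Loose, about 0.2 kg.
- tin_lower_c (a point): lower of two nested tins, on the bench: open aluminium tin, 140 (its x) x 62 (its y) x 46 mm high, walls and floor 3 mm; its lowest 16 mm steps in to a foot of 130 x 52 mm outside, 124 x 46 mm inside. This point: its centre, 23 mm above its underside, z up. A flat lug 24 mm wide sticks out 14 mm from each end, 33 mm up. Loose, 0.3 kg. Fingers fit in along its length, not across.
- mat_top (a point): flat cork mat, 170 mm (its x) x 105 mm (its y), 6 mm thick, fixed to the bench. This point is the centre of its top face; z up.
- tray_narrow_floor (a point): narrow light wooden tray, inside 110 x 30 mm, outside 122 x 42 mm. Walls stand 10 mm above a 6 mm thick floor; the middle 66 mm of both long walls is cut away for fingers. This point is the middle of the inner floor, 6 mm above the bench; x runs along the tray, z up. Fixed to the bench.
- tray_wide_floor (a point): wide light wooden tray, inside 110 x 52 mm, outside 122 x 64 mm. Walls stand 10 mm above a 6 mm thick floor; the middle 66 mm of both long walls is cut away for fingers. This point is the middle of the inner floor, 6 mm above the bench; x runs along the tray, z up. Fixed to the bench.
- ring_c (a point): brass ring lying flat on the bench, 30 mm across with a 16 mm hole right through, 12 mm high, about 50 g. This point is its centre, half-way up; its axis is z.
- disc_c (a point): solid brass disc without a hole lying flat on the bench, 30 mm across, 12 mm high, about 70 g. This point is its centre, half-way up; its axis is z.
- stamp_slim_c (a point): slim square steel stamp (a bar with stepped ends, one end darker), 12 x 12 x 90 mm, lying flat on the bench; it may be gripped across its width at the middle. This point is its centre, half-way up; x runs along its length (either end alike).
- stamp_stout_c (a point): stout square steel stamp (a bar with stepped ends, one end darker), 24 x 24 x 90 mm, lying flat on the bench; it may be gripped across its width at the middle. This point is its centre, half-way up; x runs along its length (either end alike).
There are look-alikes about, which are no part of the job. Leave any orange, red or turquoise look-alike of the part that bears stamp_slim_c alone.

How it is judged:
By the outcome, as a careful person would: the job done as asked, in the order asked, and still so for the second after the job is handed in, with the robot touching nothing.
It also fails if it takes over 120 s, if anything falls off the work surface, if the arm or the gripper's body presses on something with over 40 N, if the wrist force passes 120 N, or if a joint passes its speed limit or range.

## Working session

There is one attempt and no reset: what is moved stays moved. The work goes in short steps, Python scripts to look and compute and a shell command to move; the robot and the scene stay as the last step left them, time stands still between calls to the robot, and variables do not carry over. Pictures are saved under pics/ and viewed, at most 14 in all, crops included, and the job is handed in when it is done.

```bash
mkdir -p pics; cat > h.py <<'E'
import numpy as np, cv2
from bench import bot
def ray(cam,px):
    c=bot.camera_params(cam); d=np.array(c.get("dist",c.get("distortion",[0,0,0,0,0])),float)
    K=np.array([[c["fx"],0,c["cx"]],[0,c["fy"],c["cy"]],[0,0,1.]])
    u=cv2.undistortPoints(np.array([[px]],float),K,d)[0,0]
    M=np.array(c["cam_to_world"]); return M[:3,3],M[:3,:3]@np.array([u[0],-u[1],-1])
def at(cam,px,z):
    o,d=ray(cam,px); return (o+d*(z-o[2])/d[2])[:2]
def proj(cam,P):
    c=bot.camera_params(cam);M=np.array(c["cam_to_world"]);p=M[:3,:3].T@(np.array(P,float)-M[:3,3])
    return np.array([c["cx"]-c["fx"]*p[0]/p[2],c["cy"]+c["fy"]*p[1]/p[2]])
def maskrect(cam,m,z):
    cs,_=cv2.findContours(m.astype(np.uint8),0,1); c=max(cs,key=cv2.contourArea)[:,0]
    w=np.array([at(cam,p,z) for p in c],np.float32); return cv2.minAreaRect(w)
def save(im,f): cv2.imwrite("pics/"+f,im[...,::-1])
E
python3 - <<'E'
from h import *
Z=dict(tin_upper_c=53,tin_lower_c=23,mat_top=6,tray_narrow_floor=6,tray_wide_floor=6,ring_c=6,disc_c=6,stamp_slim_c=6,stamp_stout_c=12)
for cam in("top","scene"):
    print(cam,{k:(np.round(v,2).tolist() if not isinstance(v,str) else v) for k,v in bot.camera_params(cam).items()})
    save(bot.capture(cam),cam+"0.png")
    for n,z in Z.items():
        print(n,[(round(r["p"],2),np.round(r["position"]).tolist(),at(cam,r["position"],z).round().tolist()) for r in bot.spot_point(n,cam)[:5]])
s=bot.read_state();print(s["clock"],s["position"],s["ee_rot"],bot.hold_point_z)
E
```

```text
top {'fx': 359.94, 'fy': 359.94, 'cx': 257.23, 'cy': 190.76, 'cam_to_world': [[0.01, 0.99, -0.12, 377.1], [-1.0, 0.01, 0.0, -39.79], [0.01, 0.12, 0.99, 845.31], [0.0, 0.0, 0.0, 1.0]]}
tin_upper_c [(0.6, [135.0, 122.0], [627.0, 235.0])]
tin_lower_c []
mat_top [(0.57, [202.0, 130.0], [626.0, 90.0])]
tray_narrow_floor [(0.61, [273.0, 125.0], [638.0, -80.0]), (0.15, [134.0, 125.0], [635.0, 254.0])]
tray_wide_floor [(0.59, [336.0, 125.0], [640.0, -230.0])]
ring_c [(0.47, [279.0, 210.0], [434.0, -95.0])]
disc_c [(0.45, [202.0, 200.0], [458.0, 85.0])]
stamp_slim_c [(0.66, [390.0, 138.0], [610.0, -361.0]), (0.64, [384.0, 244.0], [358.0, -337.0]), (0.64, [318.0, 259.0], [322.0, -184.0]), (0.62, [357.0, 196.0], [470.0, -278.0])]
stamp_stout_c [(0.64, [129.0, 195.0], [465.0, 255.0])]
scene {'fx': 352.71, 'fy': 352.71, 'cx': 258.89, 'cy': 192.47, 'cam_to_world': [[-0.32, -0.81, 0.5, 874.15], [0.95, -0.28, 0.16, 88.55], [0.01, 0.52, 0.85, 738.3], [0.0, 0.0, 0.0, 1.0]]}
tin_upper_c [(0.59, [370.0, 294.0], [622.0, 238.0])]
tin_lower_c [(0.74, [367.0, 297.0], [618.0, 238.0])]
mat_top [(0.59, [291.0, 284.0], [638.0, 86.0]), (0.19, [156.0, 239.0], [636.0, -228.0])]
tray_narrow_floor [(0.92, [219.0, 264.0], [644.0, -74.0])]
tray_wide_floor [(0.87, [157.0, 238.0], [634.0, -228.0])]
ring_c [(0.6, [242.0, 186.0], [438.0, -95.0])]
disc_c [(0.63, [369.0, 296.0], [610.0, 246.0]), (0.47, [313.0, 212.0], [456.0, 89.0])]
stamp_slim_c [(0.73, [168.0, 138.0], [361.0, -335.0]), (0.68, [226.0, 140.0], [317.0, -185.0]), (0.64, [174.0, 173.0], [458.0, -272.0]), (0.51, [109.0, 213.0], [611.0, -364.0])]
stamp_stout_c [(0.58, [389.0, 235.0], [460.0, 265.0])]
1.0 [261.38911068 540.06391531 231.28629913] [ 2.68515865e-06  2.23470088e-01  9.74710787e-01 -2.33988981e-05] 18.700000000000003
```

View pics/top0.png

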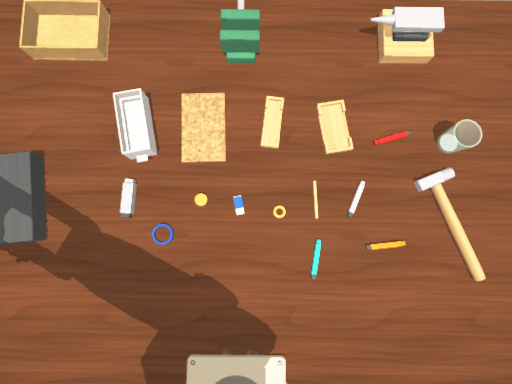

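View pics/scene0.png

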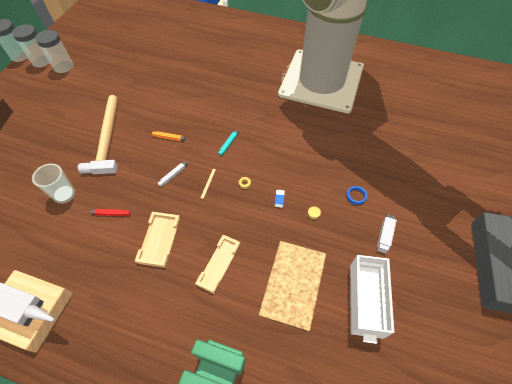

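The pictures show the nested tins at top (135,125), the mat at (203,128), the narrow tray at (272,122) and the wide tray at (335,127). The stout stamp is at (128,198), the disc at (201,200) and the ring at (279,212). There are four slim-stamp candidates in the top view: steel (357,198), red (391,138), turquoise (316,259) and orange (386,245). The bare-steel one at (357,198) is meant, because the coloured ones are excluded. I'll measure the masks and confirm with a crop.

```bash
python3 - <<'E'
from h import *
Z=dict(tin_upper_c=(76,53),mat_top=(6,6),tray_narrow_floor=(16,6),tray_wide_floor=(16,6),ring_c=(12,6),disc_c=(12,6),stamp_slim_c=(12,6),stamp_stout_c=(24,12))
for cam in("top","scene"):
    im=bot.capture(cam)
    if cam=="top": a=im
    else: b=im
    for n,(z,_) in Z.items():
        for r in bot.trace(n,cam)[:4]:
            c,s,an=maskrect(cam,r["mask"],z)
            if s[0]<s[1]: s=s[::-1]; an+=90
            print(cam,n,round(r["p"],2),np.round(r["position"]),np.round(c,1),np.round(s,1),round((an+90)%180-90,1))
A=cv2.resize(a[85:255,100:410],(800,439),interpolation=cv2.INTER_CUBIC); save(A,"crop1.png")
E
```

```text
top tin_upper_c 0.85 [132. 122.] [622.  231.8] [148.5  69.1] 11.4
top mat_top 0.64 [202. 126.] [633.4  87.5] [168.3 104.8] 0.9
top tray_narrow_floor 0.8 [271. 123.] [644.6 -78.5] [124.8  43.4] -6.5
top tray_wide_floor 0.6 [336. 124.] [ 635.8 -224.6] [126.8  69.3] 10.1
top stamp_slim_c 0.8 [317. 258.] [ 324.5 -178.6] [84.9 14.5] -8.8
top stamp_slim_c 0.77 [358. 198.] [ 462.7 -273.4] [90.2 17. ] -24.1
top stamp_slim_c 0.75 [391. 136.] [ 610.6 -362. ] [83.5 13.9] -73.3
top stamp_slim_c 0.45 [386. 246.] [ 357.4 -337.7] [88.7 13.7] -85.5
top stamp_stout_c 0.8 [128. 197.] [459.1 252.3] [89.9 31.4] -2.5
top stamp_stout_c 0.42 [334. 125.] [ 632.  -222.6] [126.   69.3] 11.7
scene tin_upper_c 0.78 [370. 299.] [626.4 236.2] [147.3  70.6] 11.5
scene tray_narrow_floor 0.62 [219. 263.] [645.5 -74.5] [126.8  47.2] -6.5
scene tray_wide_floor 0.54 [245. 184.] [435.  -92.6] [32.3 27. ] 19.4
scene ring_c 0.62 [242. 182.] [433.6 -91.9] [29.5 24.7] 19.4
scene disc_c 0.49 [313. 214.] [459.  89.] [29.7 23.4] 14.4
scene stamp_slim_c 0.78 [109. 209.] [ 611.4 -361.7] [89.8 15.9] -71.2
scene stamp_slim_c 0.74 [173. 172.] [ 464.3 -271.3] [86.1 17.5] -23.4
scene stamp_slim_c 0.72 [168. 138.] [ 358.2 -336. ] [89.5 20. ] -82.9
scene stamp_slim_c 0.67 [227. 142.] [ 324.8 -176.3] [92.  16.1] -8.5
scene stamp_stout_c 0.78 [385. 234.] [462.7 256.1] [97.2 27.9] -2.9
```

View pics/crop1.png

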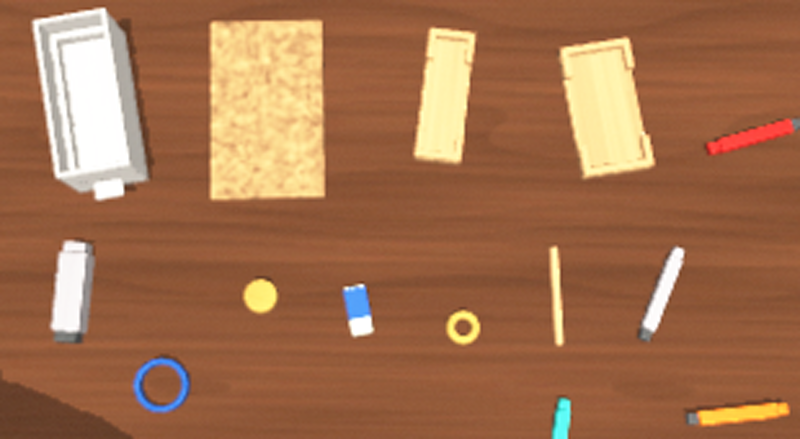

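The crop confirms the steel stamp at crop (660,293), light with a dark end. It also shows the solid disc at (260,296) and the brass ring at (463,327), which is the one with a hole. Next I'll fit models to the masks in both cameras.

```bash
cat >> h.py <<'E'
from scipy.optimize import minimize
from scipy.spatial.transform import Rotation as Ro
def box(l,w,z0,z1): return np.array([[a*l/2,b*w/2,z] for a in(-1,1) for b in(-1,1) for z in(z0,z1)])
def cyl(d,z0,z1): return np.array([[d/2*np.cos(t),d/2*np.sin(t),z] for t in np.arange(0,6.28,.3) for z in(z0,z1)])
def fit(V,masks,x0):   # silhouettes of convex V against masks {cam:mask}; x0=[x,y,deg]
    S=8
    def cost(p):
        t=np.radians(p[2]); R=np.array([[np.cos(t),-np.sin(t)],[np.sin(t),np.cos(t)]]); W=V.copy(); W[:,:2]=V[:,:2]@R.T+p[:2]; e=0
        for cam,m in masks.items():
            q=np.array([proj(cam,w) for w in W]); c0=np.floor(x0c[cam]-40)
            h=cv2.convexHull(np.round((q-c0+.5)*S).astype(np.int32)); im=np.zeros((80*S,80*S),np.uint8); cv2.fillConvexPoly(im,h,1)
            c=c0.astype(int); mm=np.pad(m,100)[c[1]+100:c[1]+180,c[0]+100:c[0]+180].astype(np.uint8); mm=cv2.resize(mm,None,fx=S,fy=S,interpolation=0)
            e+=1-(im&mm).sum()/max(1,(im|mm).sum())
        return e
    x0c={c:proj(c,[x0[0],x0[1],V[:,2].mean()]) for c in masks}
    r=minimize(cost,x0,method="Nelder-Mead",options=dict(initial_simplex=np.array(x0)+np.array([[0,0,0],[5,0,0],[0,5,0],[0,0,4]]),xatol=.1,fatol=1e-4,maxiter=120))
    return r.x.round(1).tolist(),round(r.fun/len(masks),3)
def best(n,cam,xy,z,tol=50):
    for r in bot.trace(n,cam):
        if np.linalg.norm(at(cam,r["position"],z)-xy)<tol: return r["mask"]
def plan(x,y,z,yaw):   # yaw: world angle of tool y, deg (half turn alike)
    s=bot.read_state(); R=Ro.from_quat(np.roll(s["ee_rot"],-1)).as_matrix()
    d=R.T@(np.array([x,y,z])-s["position"])/25
    now=np.degrees(np.arctan2(R[1,1],R[0,1])); q1=np.degrees(s["q"][0]); 
    dy=(yaw-now+90)%180-90
    print("row",d.round(2).tolist(),"rz",round(-dy/5,2),"(alt",round(-(dy-np.sign(dy)*180)/5,2),") q6",round(s["q"][5],2),"rows",int(np.ceil(max(np.linalg.norm(d)*25/41,abs(dy)/7.1)))+1)
E
python3 - <<'E'
from h import *
M=dict(tin_upper_c=(box(140,62,0,76),[622,234,11]),mat_top=(box(170,105,0,6),[633,88,1]),tray_narrow_floor=(box(122,42,0,16),[640,-77,-6]),tray_wide_floor=(box(122,64,0,16),[636,-226,10]),
ring_c=(cyl(30,0,12),[436,-93,0]),disc_c=(cyl(30,0,12),[458,88,0]),stamp_slim_c=(box(90,12,0,12),[463,-272,-24]),stamp_stout_c=(box(90,24,0,24),[460,256,-2.7]))
for cam in("top","scene"): bot.capture(cam)
for n,(V,x0) in M.items():
    ms={c:best(n,c,x0[:2],V[:,2].mean()) for c in("top","scene")}; ms={c:m for c,m in ms.items() if m is not None}
    print(n,list(ms),fit(V,ms,x0) if ms else None, [fit(V,{c:m},x0) for c,m in ms.items()])
plan(621,235,130,101.4)
E
```

```text
tin_upper_c ['top', 'scene'] ([625.5, 238.8, 11.2], np.float64(0.168)) [([631.3, 239.8, 12.1], np.float64(0.174)), ([623.0, 238.8, 11.4], np.float64(0.147))]
mat_top ['top', 'scene'] ([633.6, 89.0, 2.0], np.float64(0.038)) [([634.5, 87.9, 1.5], np.float64(0.034)), ([631.2, 89.2, 2.4], np.float64(0.027))]
tray_narrow_floor ['top', 'scene'] ([644.7, -77.0, -6.5], np.float64(0.07)) [([646.3, -77.8, -6.7], np.float64(0.047)), ([643.6, -76.1, -6.1], np.float64(0.061))]
tray_wide_floor ['top', 'scene'] ([634.7, -225.8, 10.1], np.float64(0.071)) [([636.1, -226.3, 9.5], np.float64(0.058)), ([633.8, -226.1, 10.3], np.float64(0.073))]Traceback (most recent call last):
  File "<stdin>", line 7, in <module>
  File "h.py", line 32, in fit
    r=minimize(cost,x0,method="Nelder-Mead",options=dict(initial_simplex=np.array(x0)+np.array([[0,0,0],[5,0,0],[0,5,0],[0,0,4]]),xatol=.1,fatol=1e-4,maxiter=120))
    res = _minimize_neldermead(fun, x0, args, callback, bounds=bounds,
                               **options)
    fxcc = func(xcc)
    fx = function(np.copy(x), *(wrapper_args + args))
  File "h.py", line 26, in cost
    q=np.array([proj(cam,w) for w in W]); c0=np.floor(x0c[cam]-40)
                ~~~~^^^^^^^
  File "h.py", line 11, in proj
    c=bot.camera_params(cam);M=np.array(c["cam_to_world"]);p=M[:3,:3].T@(np.array(P,float)-M[:3,3])
ValueError: time passes only in moves, steps and waits
```

```bash
python3 - <<'E'
s=open("h.py").read()
s=s.replace("from bench import bot\n","from bench import bot\nCP={c:bot.camera_params(c) for c in('top','scene')}\n").replace("bot.camera_params(cam)","CP[cam]")
open("h.py","w").write(s)
E
python3 - <<'E'
from h import *
M=dict(tin_upper_c=(box(140,62,46,76),[622,234,11]),tin_lower_c=(box(140,62,0,76),[622,234,11]),
ring_c=(cyl(30,0,12),[436,-93,0]),disc_c=(cyl(30,0,12),[458,88,0]),stamp_slim_c=(box(90,12,0,12),[463,-272,-24]),stamp_stout_c=(box(90,24,0,24),[460,256,-2.7]))
for cam in("top","scene"): bot.capture(cam)
for n,(V,x0) in M.items():
    ms={c:best(n,c,x0[:2],V[:,2].mean()) for c in("top","scene")}; ms={c:m for c,m in ms.items() if m is not None}
    print(n,list(ms),fit(V,ms,x0) if ms else None, [fit(V,{c:m},x0) for c,m in ms.items()])
plan(621,233,130,101.4)
E
```

```text
tin_upper_c ['top', 'scene'] ([624.2, 237.4, 11.6], np.float64(0.046)) [([625.4, 236.4, 11.5], np.float64(0.031)), ([622.5, 238.4, 10.8], np.float64(0.024))]
tin_lower_c ['top'] ([618.7, 226.6, 17.3], np.float64(0.87)) [([618.7, 226.6, 17.3], np.float64(0.87))]
ring_c ['top', 'scene'] ([429.9, -94.5, 6.6], np.float64(0.398)) [([430.1, -94.1, 6.4], np.float64(0.542)), ([428.9, -94.5, 7.7], np.float64(0.25))]
disc_c ['scene'] ([455.7, 89.6, 2.8], np.float64(0.154)) [([455.7, 89.6, 2.8], np.float64(0.154))]
stamp_slim_c ['top', 'scene'] ([462.0, -275.2, -21.7], np.float64(0.25)) [([463.9, -275.0, -24.3], np.float64(0.306)), ([463.1, -275.7, -22.4], np.float64(0.177))]
stamp_stout_c ['scene'] ([456.3, 258.3, -2.6], np.float64(0.117)) [([456.3, 258.3, -2.6], np.float64(0.117))]
row [-18.3, -4.79, 4.05] rz -7.45 (alt 28.55 ) q6 -0.09 rows 13
```

```bash
python3 -m inch '[[[-18.33,-4.58,3,0,0,-7.45,100],[-18.33,-4.58,3,0,0,-7.45,100],[-18.33,-4.58,3,0,0,-7.45,100],[-18.33,-4.58,3,0,0,-7.45,100],[-18.33,-4.58,3,0,0,-7.45,100],[-18.33,-4.58,3,0,0,-7.45,100],[-18.33,-4.58,3,0,0,-7.45,100],[-18.33,-4.58,3,0,0,-7.45,100]]]' 40; python3 -c "
from h import *
plan(624,237.4,110,101.4)"
```

```text
clock: 3.87
position: [506.0, 335.8, 180.9]
ee_rot: [0.0, -0.1, 0.995, 0.0]
ft_force: [0.0, 0.5, 0.5]
opening: 1.004
grip_force: 0.0
row [-3.84, -4.79, 2.84] rz 0.01 (alt -35.99 ) q6 -1.27 rows 6
```

```bash
python3 -m inch '[[[-3.84,-4.79,2.84,0,0,0,100],[-3.84,-4.79,2.84,0,0,0,100],[-3.84,-4.79,2.84,0,0,0,100],[-3.84,-4.79,2.84,0,0,0,100],[-3.84,-4.79,2.84,0,0,0,100],[-3.84,-4.79,2.84,0,0,0,100],[-3.84,-4.79,2.84,0,0,0,100]]]'; python3 -c "
from h import *
plan(624,237.4,47,101.4)
a=bot.capture('scene');b=bot.capture('top')
save(np.hstack([cv2.resize(a[200:384,270:450],None,fx=2,fy=2),cv2.resize(b[60:244,60:240],None,fx=2,fy=2)]),'tin1.png')"
```

```text
clock: 4.45
position: [622.3, 238.9, 109.8]
ee_rot: [-0.0, -0.099, 0.995, 0.0]
ft_force: [0.0, 0.4, 0.8]
opening: 1.001
grip_force: 0.0
row [-0.06, -0.07, 2.51] rz -0.01 (alt 35.99 ) q6 -1.48 rows 3
```

View pics/tin1.png

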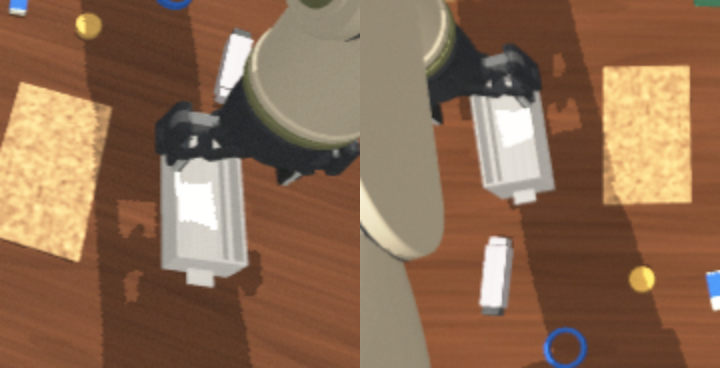

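```bash
python3 -m inch '[[[-0.06,-0.07,1.3,0,0,0,100],[-0.06,-0.07,2.6,0,0,0,100],[-0.06,-0.07,2.6,0,0,0,100],[-0.06,-0.07,2.6,0,0,0,55],[-0.06,-0.07,2.6,0,0,0,55],[-0.06,-0.07,2.6,0,0,0,55],[-0.06,-0.07,2.6,0,0,0,55],[-0.06,-0.07,2.6,0,0,0,55]]]' 40
```

```text
clock: 5.22
position: [625.8, 238.3, 47.9]
ee_rot: [0.002, -0.1, 0.995, 0.001]
ft_force: [-2.4, 1.2, 7.7]
opening: 0.717
grip_force: 46.6
```

```bash
python3 -m inch '[[[0,0,-0.5,0,0,0,55],[0,0,-1,0,0,0,55],[0,0,-1.5,0,0,0,55],[0,0,-2,0,0,0,55],[0,0,-2.6,0,0,0,55],[0,0,-2.6,0,0,0,55]]]'; python3 -c "
from h import *
plan(633.5,88.8,110,92)"
```

```text
clock: 5.72
position: [626.8, 238.1, 115.3]
ee_rot: [0.003, -0.099, 0.995, 0.001]
ft_force: [0.4, 0.4, -0.5]
opening: 0.713
grip_force: 45.5
row [0.92, -5.91, 0.2] rz 1.88 (alt -34.12 ) q6 -1.48 rows 5
```

```bash
python3 -c "
from h import *
a=bot.capture('scene');b=bot.capture('top')
s=bot.read_state();print(s['position'],s['ee_rot'])
plan(633.5,88.8,110,92)
save(np.hstack([cv2.resize(a[200:384,270:450],None,fx=2,fy=2),cv2.resize(b[60:244,60:240],None,fx=2,fy=2)]),'tin2.png')"
```

```text
[625.24905968 237.65588268 111.63408704] [ 1.33879619e-03 -9.94898569e-02  9.95037647e-01  2.40914988e-04]
row [0.86, -5.9, 0.06] rz 1.88 (alt -34.12 ) q6 -1.48 rows 5
```

View pics/tin2.png

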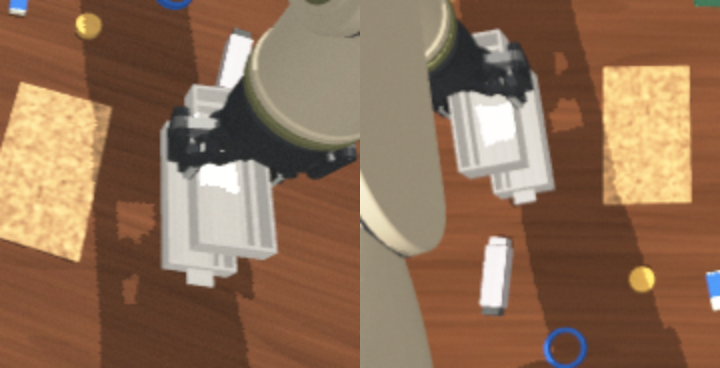

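```bash
python3 -m inch '[[[0.2,-1.4,0,0,0,0.5,55],[0.4,-2.8,0,0,0,1.0,55],[0.6,-4.2,0,0,0,1.4,55],[0.75,-5.4,0,0,0,1.8,55],[0.8,-5.9,0,0,0,1.88,55],[0.8,-5.9,0,0,0,1.88,55],[0.8,-5.9,0,0,0,1.88,55],[0.8,-5.9,0,0,0,1.88,55]]]'; python3 -c "
from h import *
bot.capture('scene');bot.capture('top')
plan(633.5,88.8,25,92)
for cam in('scene','top'):
  bot.trace('tin_upper_c',cam)
  for r in bot.trace('tin_upper_c',cam)[:3]: print(cam,r['p'],r['position'],maskrect(cam,r['mask'],135))
"
```

```text
clock: 6.48
position: [633.5, 89.8, 109.3]
ee_rot: [-0.001, -0.018, 1.0, 0.0]
ft_force: [-0.8, 0.8, -2.9]
opening: 0.719
grip_force: 45.5
row [0.0, -0.06, 3.38] rz 0.02 (alt -35.98 ) q6 -1.55 rows 4
scene 0.92 [297.5, 282.7] ((667.6373901367188, 92.77095031738281), (84.77310943603516, 62.12249755859375), 1.4961180686950684)
top 0.49 [207.9, 121.3] ((595.4679565429688, 60.38383865356445), (71.2712631225586, 12.217857360839844), 1.5540188550949097)
```

```bash
python3 -m inch '[[[0,-0.04,1,0,0,0,55],[0,-0.04,2,0,0,0,55],[0,-0.04,2.8,0,0,0,55],[0,-0.04,3.2,0,0,0,55],[0,-0.04,3.3,0,0,0,55],[0,-0.04,3.35,0,0,0,55],[0,-0.04,3.4,0,0,0,55],[0,-0.04,3.4,0,0,0,55]]]'
```

```text
clock: 7.45
position: [635.2, 88.0, 26.6]
ee_rot: [0.001, -0.018, 1.0, 0.0]
ft_force: [0.7, -0.5, -2.0]
opening: 0.714
grip_force: 45.4
```

```bash
python3 -m inch '[[[0,0,0.04,0,0,0,55],[0,0,0.08,0,0,0,55],[0,0,0.12,0,0,0,55],[0,0,0.12,0,0,0,55]]]'
```

```text
clock: 7.78
position: [634.9, 87.9, 23.8]
ee_rot: [0.001, -0.018, 1.0, 0.0]
ft_force: [-3.3, -0.1, 6.3]
opening: 0.715
grip_force: 46.5
```

Contact is made, so I'll release, rise and look.

```bash
python3 -m inch '[[[0,0,0,0,0,0,100],[0,0,0,0,0,0,100],[0,0,0,0,0,0,100],[0,0,-1.5,0,0,0,100],[0,0,-3,0,0,0,100],[0,0,-4,0,0,0,100],[-4,0,-5,0,0,0,100],[-8,0,-5,0,0,0,100]]]';  python3 -m inch '[[[-5,4,0,0,0,0,100],[-5,4,0,0,0,0,100],[-5,4,0,0,0,0,100],[-5,4,0,0,0,0,100],[-5,4,0,0,0,0,100],[-5,4,0,0,0,0,100]]]'; python3 - <<'E'
from h import *
im={c:bot.capture(c) for c in("scene","top")}
for n,V,x0 in(("tin_upper_c",box(140,62,22,52),[633,88,2]),("tin_lower_c",box(140,62,16,46),[624,237,11.4]),("mat_top",box(170,105,0,6),[633,88,2])):
    for c in im:
        for k in("tin_upper_c","tin_lower_c") if n[0]=="t" else (n,):
            m=best(k,c,x0[:2],V[:,2].mean(),40)
            if m is not None: print(n,k,c,fit(V,{c:m},x0))
save(np.hstack([cv2.resize(im["scene"][180:364,230:410],None,fx=2,fy=2),cv2.resize(im["top"][60:244,90:270],None,fx=2,fy=2)]),'tin3.png')
E
```

```text
clock: 8.45
position: [716.4, 91.1, 140.1]
ee_rot: [0.002, -0.018, 1.0, 0.0]
ft_force: [0.7, 0.3, 0.7]
opening: 1.002
grip_force: 0.0
clock: 8.95
position: [837.1, 197.4, 131.8]
ee_rot: [-0.002, -0.019, 1.0, -0.0]
ft_force: [-0.4, -0.4, -0.1]
opening: 0.998
grip_force: 0.0
tin_upper_c tin_upper_c scene ([632.3, 89.2, 2.1], np.float64(0.027))
tin_upper_c tin_upper_c top ([635.0, 87.8, 1.9], np.float64(0.028))
mat_top mat_top top ([633.4, 87.4, 2.1], np.float64(0.594))
```

View pics/tin3.png

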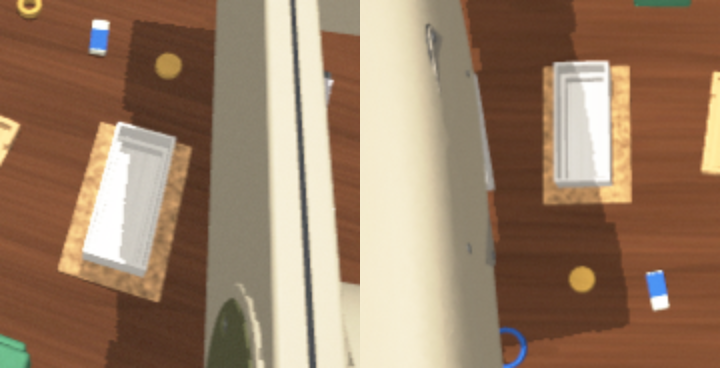

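The tin stands within about 1 mm of the mat centre and is aligned with it, and it is empty. The ring goes next.

```bash
python3 -c "
from h import *
plan(434.5,-94.5,130,11.4)"
```

```text
row [16.5, -11.0, 0.25] rz 16.12 (alt -19.88 ) q6 -1.44 rows 14
```

```bash
python3 -m inch '[[[16.5,-11,0,0,0,16.1,100],[16.5,-11,0,0,0,16.1,100],[16.5,-11,0,0,0,16.1,100],[16.5,-11,0,0,0,16.1,100],[16.5,-11,0,0,0,16.1,100],[16.5,-11,0,0,0,16.1,100],[16.5,-11,0,0,0,16.1,100],[16.5,-11,0,0,0,16.1,100]]]' | sed -n 1,3p; python3 -c "
from h import *
plan(434.5,-94.5,130,11.4)
bot.capture('top');bot.capture('scene')
for c in('top','scene'):
  for n,x,f in(('ring_c',[434,-94],cyl(30,0,12)),('disc_c',[456,89],cyl(30,0,12)),('tin_lower_c',[624,237],0),('tin_upper_c',[624,237],0)):
    m=best(n,c,np.array(x),6,60)
    if m is None: continue
    if n[0]!='t':
      cs,_=cv2.findContours(m.astype(np.uint8),0,1);k=np.zeros(m.shape,np.uint8);cv2.drawContours(k,cs,-1,1,-1);print(c,n,fit(f,{c:k>0},x+[0]))
    else: print(c,n,fit(box(140,62,16,46),{c:m},x+[11.4]))
"
```

```text
clock: 10.22
position: [580.0, 10.2, 136.3]
ee_rot: [0.0, 0.443, 0.896, 0.0]
row [0.21, -7.17, 0.25] rz 5.2 (alt -30.8 ) q6 -0.72 rows 6
top ring_c ([434.0, -94.0, 0.1], np.float64(0.225))
scene ring_c ([428.9, -96.5, 6.0], np.float64(0.47))
scene disc_c ([455.4, 90.1, 1.7], np.float64(0.088))
scene tin_lower_c ([623.0, 237.9, 11.3], np.float64(0.04))
```

```bash
python3 -m inch '[[[0.21,-7.17,0.25,0,0,5.2,100],[0.21,-7.17,0.25,0,0,5.2,100],[0.21,-7.17,0.25,0,0,5.2,100],[0.21,-7.17,0.25,0,0,5.2,100],[0.21,-7.17,1,0,0,5.2,100],[0.21,-7.17,2,0,0,5.2,100],[0.21,-7.17,2.8,0,0,5.2,100],[0.21,-7.17,2.8,0,0,5.2,100]]]' | sed -n 1,3p; python3 -c "
from h import *
plan(434.3,-94.5,2,11.4)"
```

```text
clock: 11.38
position: [434.4, -93.6, 62.6]
ee_rot: [-0.003, 0.631, 0.776, -0.001]
row [-0.04, 0.0, 2.42] rz 0.07 (alt -35.93 ) q6 -0.53 rows 3
```

```bash
python3 -m inch '[[[-0.02,0,1.2,0,0,0,70],[-0.02,0,2.1,0,0,0,60],[-0.02,0,2.4,0,0,0,60],[-0.02,0,2.4,0,0,0,60],[-0.02,0,2.4,0,0,0,60]]]' | sed -n 1,5p; python3 -c "
from h import *
plan(434.3,-94.5,2,11.4)
a=bot.capture('scene');save(cv2.resize(a[140:240,190:310],None,fx=4,fy=4,interpolation=2),'ring1.png')"
```

```text
clock: 11.8
position: [437.7, -94.8, 7.2]
ee_rot: [-0.0, 0.631, 0.776, 0.0]
ft_force: [0.3, -0.6, -0.0]
opening: 0.599
row [0.04, -0.13, 0.21] rz 0.08 (alt -35.92 ) q6 -0.53 rows 2
```

View pics/ring1.png

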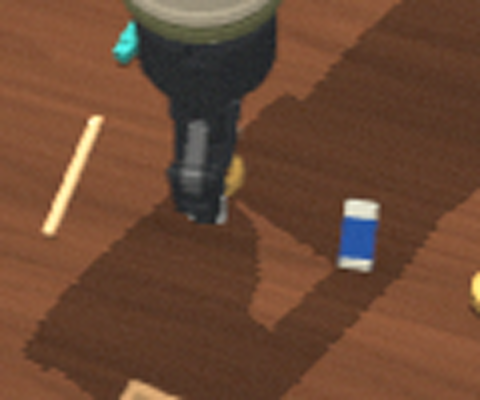

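The ring sits between the fingers at crop (235,172). I'll lower and close.

```bash
python3 -m inch '[[[0,-0.1,0.1,0,0,0,60],[0,-0.1,0.18,0,0,0,60],[0,-0.1,0.18,0,0,0,10],[0,-0.1,0.18,0,0,0,10],[0,-0.1,0.18,0,0,0,10],[0,-0.1,0.18,0,0,0,10],[0,-0.1,0.18,0,0,0,10],[0,-0.1,0.18,0,0,0,10]]]' 40; python3 -m inch '[[[0,0,-1,0,0,0,10],[0,0,-2.5,0,0,0,10],[0,0,-4.5,0,0,0,10],[0,0,-5.2,0,0,0,10]]]'; python3 -c "
from h import *
plan(623.5,237.5,130,11.4)"
```

```text
clock: 12.52
position: [434.8, -95.5, 2.5]
ee_rot: [0.0, 0.631, 0.776, 0.0]
ft_force: [-3.0, 0.6, 7.1]
opening: 0.328
grip_force: 39.0
clock: 12.85
position: [435.7, -95.8, 135.9]
ee_rot: [0.002, 0.631, 0.776, 0.001]
ft_force: [0.7, -0.1, 1.0]
opening: 0.326
grip_force: 39.6
row [11.52, 10.07, 0.25] rz 0.07 (alt -35.93 ) q6 -0.54 rows 11
```

```bash
python3 -m inch '[[[11.52,10.07,0.1,0,0,0,10],[11.52,10.07,0.1,0,0,0,10],[11.52,10.07,0.1,0,0,0,10],[11.52,10.07,0.1,0,0,0,10],[11.52,10.07,0.1,0,0,0,10],[11.52,10.07,0.1,0,0,0,10],[11.52,10.07,0.1,0,0,0,10],[11.52,10.07,0.1,0,0,0,10]]]' | sed -n 1,3p; python3 -c "
from h import *
plan(623.8,237.5,120,11.4)"
```

```text
clock: 13.52
position: [598.9, 197.0, 129.5]
ee_rot: [0.0, 0.631, 0.776, -0.0]
row [1.38, 1.31, 0.38] rz 0.07 (alt -35.93 ) q6 0.03 rows 3
```

```bash
python3 -m inch '[[[1.38,1.31,0.2,0,0,0.07,10],[1.38,1.31,0.4,0,0,0.07,10],[1.38,1.31,1.2,0,0,0.07,10],[1.38,1.31,2.1,0,0,0.07,10],[1.38,1.31,2.1,0,0,0.07,10],[1.38,1.31,2.1,0,0,0.07,10]]]' | sed -n 1,3p; python3 -c "
from h import *
plan(623.8,237.5,7.5,11.4)
a=bot.capture('scene');save(cv2.resize(a[230:360,310:440],None,fx=4,fy=4,interpolation=2),'ring2.png')"
```

```text
clock: 14.02
position: [621.6, 234.7, 75.2]
ee_rot: [-0.001, 0.633, 0.774, -0.002]
row [0.09, 0.12, 2.71] rz -0.0 (alt 36.0 ) q6 0.09 rows 3
```

View pics/ring2.png

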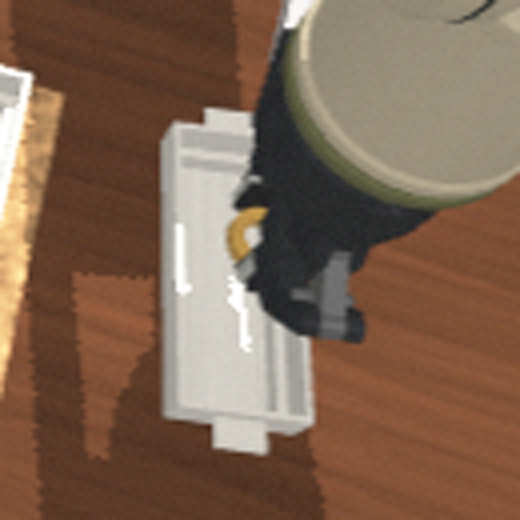

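The ring is held above the lower tin at crop (245,235). Now I'll lower it in.

```bash
python3 -m inch '[[[0.05,0.06,0,0,0,0,10],[0.05,0.06,0.8,0,0,0,10],[0.05,0.06,1.6,0,0,0,10],[0.05,0.06,2.2,0,0,0,10],[0.05,0.06,2.5,0,0,0,10],[0.05,0.06,2.6,0,0,0,10],[0.05,0.06,2.6,0,0,0,10],[0.05,0.06,2.6,0,0,0,10]]]'
```

```text
clock: 14.73
position: [625.4, 237.1, 13.3]
ee_rot: [0.0, 0.633, 0.774, 0.001]
ft_force: [0.9, 0.6, 0.1]
opening: 0.326
grip_force: 39.7
```

```bash
python3 -m inch '[[[0,0,0.12,0,0,0,10],[0,0,0.18,0,0,0,10],[0,0,0.18,0,0,0,10],[0,0,0.18,0,0,0,10]]]'
```

```text
clock: 15.07
position: [624.7, 236.9, 7.8]
ee_rot: [0.0, 0.633, 0.774, 0.0]
ft_force: [0.7, 0.1, -0.5]
opening: 0.324
grip_force: 39.7
```

```bash
python3 -m inch '[[[0,0,0.04,0,0,0,10],[0,0,0.04,0,0,0,60],[0,0,0.04,0,0,0,60],[0,0,0.04,0,0,0,60],[0,0,-1.2,0,0,0,60],[0,0,-2.6,0,0,0,60],[0,0,-4,0,0,0,60],[0,0,-5,0,0,0,60]]]'; python3 -c "
from h import *
plan(456,89.3,130,2)"
```

```text
clock: 15.73
position: [625.6, 237.2, 136.4]
ee_rot: [0.001, 0.633, 0.774, 0.001]
ft_force: [0.3, 0.4, 1.0]
opening: 0.604
grip_force: 0.0
row [-4.46, -7.82, 0.23] rz 1.88 (alt -34.12 ) q6 0.09 rows 7
```

```bash
python3 -m inch '[[[-4.46,-7.82,0.2,0,0,1.88,60],[-4.46,-7.82,0.2,0,0,1.88,60],[-4.46,-7.82,0.2,0,0,1.88,60],[-4.46,-7.82,0.2,0,0,1.88,60],[-4.46,-7.82,0.2,0,0,1.88,60],[-4.46,-7.82,0.2,0,0,1.88,60],[-4.46,-7.82,1.2,0,0,1.88,60],[-4.46,-7.82,2.2,0,0,1.88,60]]]' |sed -n 1,3p; python3 -c "
from h import *
plan(456,89.3,2.5,2)
a=bot.capture('top');b=bot.capture('scene')
for c in('top','scene'):
  m=best('disc_c',c,np.array([456,89]),6,40)
  if m is not None:print(c,fit(cyl(30,0,12),{c:m},[456,89,0]))
save(np.hstack([cv2.resize(a[150:250,160:260],None,fx=3,fy=3),cv2.resize(b[220:340,320:420],(300,300))]),'disc1.png')"
```

```text
clock: 16.4
position: [456.4, 88.3, 79.4]
ee_rot: [0.002, 0.695, 0.719, 0.002]
row [0.04, -0.03, 3.07] rz -0.02 (alt 35.98 ) q6 0.05 rows 3
```

View pics/disc1.png

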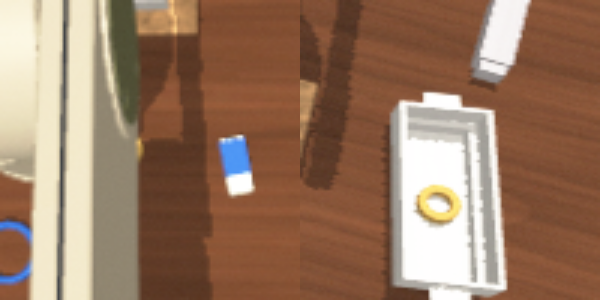

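The ring lies flat in the lower tin at crop (439,203). On to the disc.

```bash
python3 -m inch '[[[0.02,-0.02,1,0,0,0,60],[0.02,-0.02,2,0,0,0,60],[0.02,-0.02,2.7,0,0,0,60],[0.02,-0.02,2.8,0,0,0,60],[0.02,-0.02,2.8,0,0,0,60],[0.02,-0.02,2.8,0,0,0,60]]]' |sed -n 1,5p; python3 -c "
from h import *
plan(456,89.3,2.5,2)"
```

```text
clock: 17.1
position: [456.0, 89.7, 9.4]
ee_rot: [0.001, 0.695, 0.719, 0.001]
ft_force: [-0.1, -0.4, 0.1]
opening: 0.599
row [-0.02, 0.0, 0.28] rz 0.0 (alt -36.0 ) q6 0.05 rows 2
```

```bash
python3 -m inch '[[[0,0,0.15,0,0,0,60],[0,0,0.26,0,0,0,60],[0,0,0.26,0,0,0,10],[0,0,0.26,0,0,0,10],[0,0,0.26,0,0,0,10],[0,0,0.26,0,0,0,10],[0,0,0.26,0,0,0,10],[0,0,0.26,0,0,0,10]]]'; python3 -m inch '[[[0,0,-1,0,0,0,10],[0,0,-2.5,0,0,0,10],[0,0,-4.5,0,0,0,10],[0,0,-5.2,0,0,0,10]]]'|sed -n 1,5p; python3 -c "
from h import *
plan(633.7,88.4,125,2)"
```

```text
clock: 17.77
position: [454.8, 89.5, 1.7]
ee_rot: [0.0, 0.695, 0.719, 0.0]
ft_force: [-1.8, 0.2, 5.6]
opening: 0.326
grip_force: 39.2
clock: 18.1
position: [455.5, 89.6, 134.9]
ee_rot: [0.001, 0.695, 0.719, 0.001]
ft_force: [0.4, 0.2, 0.3]
opening: 0.328
row [-0.3, 7.12, 0.42] rz -0.0 (alt 36.0 ) q6 0.05 rows 6
```

```bash
python3 -m inch '[[[-0.06,1.4,0.2,0,0,0,10],[-0.15,2.9,0.4,0,0,0,10],[-0.2,4.4,0.4,0,0,0,10],[-0.25,5.8,0.4,0,0,0,10],[-0.3,6.8,0.4,0,0,0,10],[-0.3,7.1,0.8,0,0,0,10],[-0.3,7.1,1.6,0,0,0,10],[-0.3,7.1,2.2,0,0,0,10]]]'|sed -n 1,3p; python3 -c "
from h import *
plan(633.7,88.4,13,2)"
```

```text
clock: 18.77
position: [632.7, 88.0, 74.9]
ee_rot: [0.0, 0.695, 0.719, -0.0]
row [0.02, 0.04, 2.48] rz -0.01 (alt 35.99 ) q6 0.02 rows 3
```

```bash
python3 -m inch '[[[0,0,0,0,0,0,10],[0,0,0.8,0,0,0,10],[0,0,1.6,0,0,0,10],[0,0,2.1,0,0,0,10],[0,0,2.3,0,0,0,10],[0,0,2.3,0,0,0,10],[0,0,2.3,0,0,0,10]]]'|sed -n 1,5p; python3 -c "
from h import *
plan(633.7,88.4,13,2)"
```

```text
clock: 19.35
position: [632.4, 88.2, 19.3]
ee_rot: [0.0, 0.695, 0.719, 0.0]
ft_force: [-0.6, -0.3, -0.3]
opening: 0.327
row [0.01, 0.05, 0.25] rz -0.0 (alt 36.0 ) q6 0.02 rows 2
```

```bash
python3 -m inch '[[[0,0,0.15,0,0,0,10],[0,0,0.25,0,0,0,10],[0,0,0.25,0,0,0,10],[0,0,0.25,0,0,0,10]]]'|sed -n 1,5p;python3 -m inch '[[[0,0,0,0,0,0,60],[0,0,0,0,0,0,60],[0,0,0,0,0,0,60],[0,0,-1,0,0,0,60],[0,0,-2.4,0,0,0,60],[0,0,-3.8,0,0,0,60],[0,0,-5,0,0,0,60]]]'; python3 -c "
from h import *
plan(463.5,-274,110,66.5)"
```

```text
clock: 19.68
position: [632.2, 88.1, 12.6]
ee_rot: [0.0, 0.695, 0.719, 0.0]
ft_force: [-0.3, 0.5, 0.7]
opening: 0.325
clock: 20.27
position: [632.4, 88.1, 139.7]
ee_rot: [0.0, 0.695, 0.719, 0.0]
ft_force: [0.2, -0.3, -0.3]
opening: 0.599
grip_force: 0.0
row [-14.24, -7.25, 1.18] rz -12.9 (alt 23.1 ) q6 0.02 rows 11
```

```bash
python3 -m inch '[[[-14.24,-7.25,0.5,0,0,-12.9,60],[-14.24,-7.25,0.5,0,0,-12.9,60],[-14.24,-7.25,0.5,0,0,-12.9,60],[-14.24,-7.25,0.5,0,0,-12.9,60],[-14.24,-7.25,0.5,0,0,-12.9,60],[-14.24,-7.25,0.5,0,0,-12.9,60],[-14.24,-7.25,0.5,0,0,-12.9,60],[-14.24,-7.25,0.5,0,0,-12.9,60]]]'|sed -n 1,3p; python3 -c "
from h import *
plan(463.5,-274,110,66.3)
bot.capture('top');bot.capture('scene')
for n,V,x in(('stamp_slim_c',box(90,12,0,12),[463.5,-274,-23.7]),('stamp_stout_c',box(90,24,0,24),[459,256,-2.7])):
  for c in('top','scene'):
    m=best(n,c,np.array(x[:2]),6,30)
    if m is not None:
      k=cv2.morphologyEx(m.astype(np.uint8),3,np.ones((3,3)));print(n,c,m.sum(),fit(V,{c:m},x),maskrect(c,m,V[:,2].max()))"
```

```text
clock: 20.93
position: [499.3, -197.4, 128.0]
ee_rot: [0.0, 0.291, 0.957, -0.0]
row [-0.52, -3.34, 0.72] rz -2.03 (alt 33.97 ) q6 -1.45 rows 4
stamp_slim_c top 165 ([464.1, -274.7, -21.2], np.float64(0.375)) ((454.04949951171875, -269.712890625), (15.328937530517578, 64.91316223144531), 70.39936065673828)
stamp_slim_c scene 214 ([464.1, -275.9, -22.3], np.float64(0.197)) ((467.5902099609375, -272.71978759765625), (21.168855667114258, 82.24197387695312), 67.11475372314453)
stamp_stout_c top 534 ([460.7, 256.8, -2.8], np.float64(0.086)) ((460.19805908203125, 252.34230041503906), (33.29243087768555, 91.99616241455078), 87.98546600341797)
stamp_stout_c scene 467 ([455.0, 257.9, -2.2], np.float64(0.119)) ((462.20123291015625, 255.4002685546875), (28.032115936279297, 98.13688659667969), 88.25906372070312)
```

```bash
python3 -m inch '[[[-0.52,-3.34,0.7,0,0,-1.9,60],[-0.52,-3.34,0.7,0,0,-1.9,60],[-0.52,-3.34,0.7,0,0,-1.9,60],[-0.52,-3.34,1.4,0,0,-1.9,60],[-0.52,-3.34,2.4,0,0,-1.9,60],[-0.52,-3.34,3.2,0,0,-1.9,60],[-0.52,-3.34,3.2,0,0,-1.9,60],[-0.52,-3.34,3.2,0,0,-1.9,60]]]'|sed -n 1,3p; python3 -c "
from h import *
plan(463.5,-274.3,3,67)
a=bot.capture('top');b=bot.capture('scene')
save(np.hstack([cv2.resize(a[150:250,310:410],None,fx=3,fy=3),cv2.resize(b[120:220,120:220],None,fx=3,fy=3),]),'slim1.png')"
```

```text
clock: 21.9
position: [463.7, -270.3, 46.6]
ee_rot: [-0.001, 0.214, 0.977, 0.001]
row [-0.06, -0.15, 1.74] rz -0.33 (alt 35.67 ) q6 -1.76 rows 3
```

View pics/slim1.png

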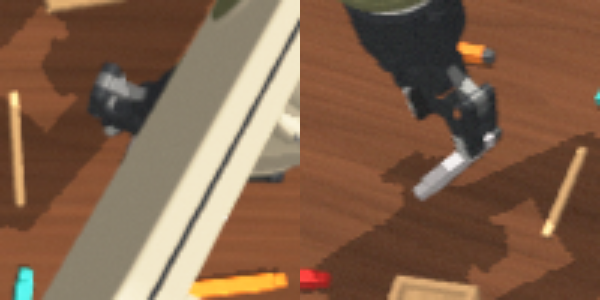

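The fingers straddle the steel stamp, which shows in the right crop at (440,175).

```bash
python3 -m inch '[[[-0.04,-0.1,0.8,0,0,-0.25,60],[-0.04,-0.1,1.4,0,0,-0.25,60],[-0.04,-0.1,1.5,0,0,-0.25,60],[-0.04,-0.1,1.5,0,0,-0.25,60],[-0.04,-0.1,1.5,0,0,-0.25,60],[-0.04,-0.1,1.5,0,0,-0.25,60]]]'|sed -n 1,5p; python3 -c "
from h import *
plan(463.5,-274.3,3.5,67)"
```

```text
clock: 22.5
position: [465.0, -275.5, 11.8]
ee_rot: [0.001, 0.203, 0.979, -0.001]
ft_force: [0.8, 0.5, 0.4]
opening: 0.599
row [0.08, 0.02, 0.33] rz -0.09 (alt 35.91 ) q6 -1.79 rows 2
```

```bash
python3 -m inch '[[[0.04,0,0.2,0,0,-0.05,60],[0.04,0,0.3,0,0,-0.05,60],[0.04,0,0.3,0,0,-0.05,0],[0.04,0,0.3,0,0,-0.05,0],[0.04,0,0.3,0,0,-0.05,0],[0.04,0,0.3,0,0,-0.05,0],[0.04,0,0.3,0,0,-0.05,0],[0.04,0,0.3,0,0,-0.05,0]]]' 50; python3 -m inch '[[[0,0,0,0,0,0,0],[0,0,0,0,0,0,0],[0,0,-1,0,0,0,0],[0,0,-2.5,0,0,0,0],[0,0,-4,0,0,0,0],[0,0,-4,0,0,0,0],[0,0,-4,0,0,0,0]]]'; python3 -c "
from h import *
plan(645,-77,104,83.5)"
```

```text
clock: 23.17
position: [463.1, -274.6, 2.8]
ee_rot: [0.0, 0.201, 0.98, -0.0]
ft_force: [0.0, 0.1, 1.9]
opening: 0.12
grip_force: 51.2
clock: 23.75
position: [464.9, -275.9, 105.7]
ee_rot: [0.003, 0.201, 0.98, -0.001]
ft_force: [0.3, 0.3, -1.8]
opening: 0.116
grip_force: 50.9
row [-3.49, 10.15, 0.07] rz -3.34 (alt 32.66 ) q6 -1.8 rows 8
```

```bash
python3 -m inch '[[[-0.4,1.2,0,0,0,-0.4,0],[-0.9,2.6,0,0,0,-0.9,0],[-1.4,4.1,0,0,0,-1.4,0],[-1.9,5.6,0,0,0,-1.9,0],[-2.4,7.1,0,0,0,-2.4,0],[-2.9,8.5,0,0,0,-2.9,0],[-3.4,9.8,0,0,0,-3.3,0],[-3.49,10.15,0,0,0,-3.34,0]]]'|sed -n 1,3p; python3 -c "
from h import *
plan(645,-77,35,83.5)"
```

```text
clock: 24.42
position: [644.6, -71.1, 100.3]
ee_rot: [-0.001, 0.054, 0.999, 0.001]
row [-0.05, -0.24, 2.61] rz 0.06 (alt -35.94 ) q6 -1.65 rows 3
```

```bash
python3 -m inch '[[[-0.02,-0.1,0,0,0,0,0],[-0.02,-0.12,0.8,0,0,0,0],[-0.02,-0.12,1.6,0,0,0,0],[-0.02,-0.12,2.4,0,0,0,0],[-0.02,-0.12,2.6,0,0,0,0],[-0.02,-0.12,2.6,0,0,0,0],[-0.02,-0.12,2.6,0,0,0,0],[-0.02,-0.12,2.6,0,0,0,0]]]'|sed -n 1,3p; python3 -c "
from h import *
plan(645,-77,9.5,83.5)
a=bot.capture('top');b=bot.capture('scene')
save(np.hstack([cv2.resize(a[75:175,220:320],None,fx=4,fy=4,interpolation=2),cv2.resize(b[215:315,170:270],None,fx=4,fy=4,interpolation=2),]),'slim2.png')"
```

```text
clock: 25.08
position: [643.9, -79.3, 38.9]
ee_rot: [0.001, 0.057, 0.998, -0.0]
row [-0.03, 0.1, 1.18] rz -0.01 (alt 35.99 ) q6 -1.66 rows 2
```

View pics/slim2.png

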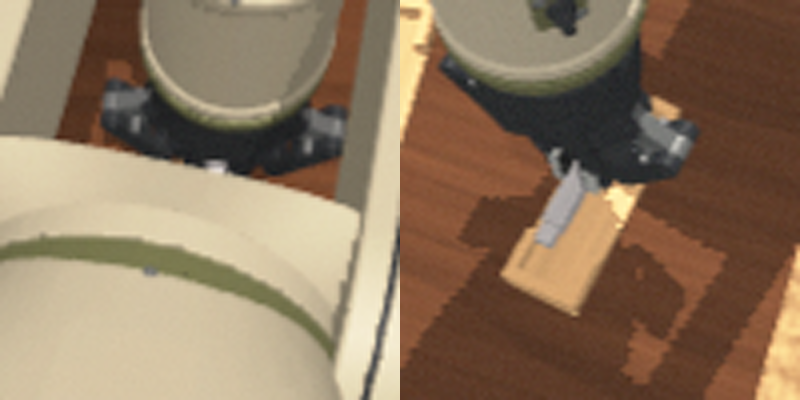

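The stamp is lined up above the narrow tray, at (560,205) in the right half. I'll lower it.

```bash
python3 -m inch '[[[-0.02,0.05,0.4,0,0,0,0],[-0.02,0.05,0.8,0,0,0,0],[-0.02,0.05,1,0,0,0,0],[-0.02,0.05,1.05,0,0,0,0],[-0.02,0.05,1.05,0,0,0,0],[-0.02,0.05,1.05,0,0,0,0]]]'|sed -n 1,5p; python3 -c "
from h import *
plan(645,-77,9.5,83.5)"
```

```text
clock: 25.68
position: [643.7, -77.4, 11.0]
ee_rot: [-0.0, 0.057, 0.998, 0.0]
ft_force: [0.5, 0.2, -1.0]
opening: 0.121
row [-0.05, 0.02, 0.06] rz 0.0 (alt -36.0 ) q6 -1.66 rows 2
```

```bash
python3 -m inch '[[[0,0,0.06,0,0,0,0],[0,0,0.06,0,0,0,0],[0,0,0.06,0,0,0,0],[0,0,0.06,0,0,0,40],[0,0,0.06,0,0,0,40],[0,0,0.06,0,0,0,40],[0,0,-1,0,0,0,40],[0,0,-2.5,0,0,0,40]]]';python3 -m inch '[[[0,0,-1,0,0,0,70],[0,0,-2.5,0,0,0,70],[0,0,-2.5,0,0,0,70]]]' |sed -n 1,3p; python3 -c "
from h import *
plan(458.5,257,135,87.4)"
```

```text
clock: 26.35
position: [640.0, -76.7, 69.5]
ee_rot: [-0.005, 0.057, 0.998, 0.001]
ft_force: [-0.2, 0.4, -0.7]
opening: 0.399
grip_force: 0.0
clock: 26.6
position: [648.6, -78.4, 146.1]
ee_rot: [0.006, 0.057, 0.998, -0.001]
row [9.08, 12.47, 0.31] rz -0.78 (alt 35.22 ) q6 -1.66 rows 11
```

```bash
python3 -m inch '[[[9.08,12.47,0,0,0,-0.78,85],[9.08,12.47,0,0,0,-0.78,85],[9.08,12.47,0,0,0,-0.78,85],[9.08,12.47,0,0,0,-0.78,85],[9.08,12.47,0,0,0,-0.78,85],[9.08,12.47,0,0,0,-0.78,85],[9.08,12.47,0,0,0,-0.78,85],[9.08,12.47,0,0,0,-0.78,85]]]'|sed -n 1,3p; python3 -c "
from h import *
plan(458.5,257,100,87.4)"
```

```text
clock: 27.27
position: [478.4, 214.0, 136.7]
ee_rot: [0.001, 0.023, 1.0, 0.0]
row [0.87, 1.68, 1.47] rz -0.0 (alt 36.0 ) q6 -1.2 rows 3
```

```bash
python3 -m inch '[[[0.87,1.68,0.5,0,0,0,85],[0.87,1.68,1.47,0,0,0,85],[0.87,1.68,2.2,0,0,0,85],[0.87,1.68,2.8,0,0,0,85],[0.87,1.68,2.8,0,0,0,85],[0.87,1.68,2.8,0,0,0,85]]]'|sed -n 1,3p; python3 -c "
from h import *
plan(458.5,257,4,87.4)
a=bot.capture('top');b=bot.capture('scene')
save(np.hstack([cv2.resize(a[75:235,100:300],None,fx=2,fy=2,interpolation=2),cv2.resize(b[180:340,180:380],None,fx=2,fy=2,interpolation=2)]),'stout1.png')"
```

```text
clock: 27.77
position: [458.9, 255.2, 65.8]
ee_rot: [-0.001, 0.023, 1.0, -0.0]
row [0.02, 0.07, 2.47] rz 0.0 (alt -36.0 ) q6 -1.12 rows 3
```

View pics/stout1.png

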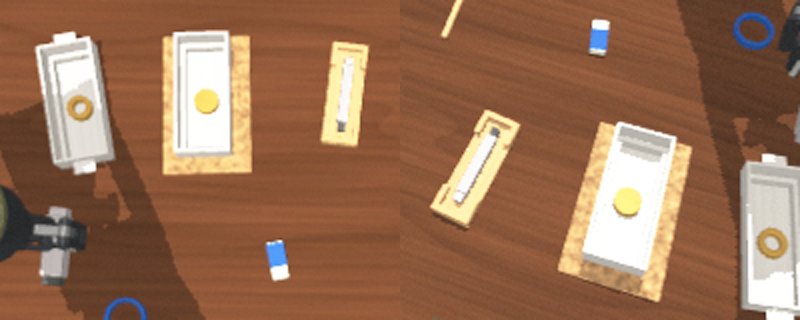

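The ring is in the lower tin, the disc is in the tin on the mat and the slim stamp lies in the narrow tray at left-half (345,95). Only the stout stamp is left.

```bash
python3 -m inch '[[[0.01,0.04,0.8,0,0,0,85],[0.01,0.04,1.6,0,0,0,85],[0.01,0.04,2.1,0,0,0,85],[0.01,0.04,2.2,0,0,0,85],[0.01,0.04,2.2,0,0,0,85],[0.01,0.04,2.2,0,0,0,85]]]'|sed -n 1,5p; python3 -c "
from h import *
plan(458.5,257,4,87.4)"
```

```text
clock: 28.37
position: [460.2, 256.6, 12.4]
ee_rot: [0.001, 0.023, 1.0, 0.0]
ft_force: [0.5, -0.3, 0.5]
opening: 0.851
row [0.07, 0.01, 0.33] rz -0.0 (alt 36.0 ) q6 -1.11 rows 2
```

```bash
python3 -m inch '[[[0.03,0,0.15,0,0,0,85],[0.03,0,0.28,0,0,0,20],[0.03,0,0.28,0,0,0,10],[0.03,0,0.28,0,0,0,10],[0.03,0,0.28,0,0,0,10],[0.03,0,0.28,0,0,0,10],[0.03,0,0.28,0,0,0,10],[0.03,0,0.28,0,0,0,10]]]' 70; python3 -m inch '[[[0,0,0,0,0,0,10],[0,0,0,0,0,0,10],[0,0,-1,0,0,0,10],[0,0,-2.2,0,0,0,10],[0,0,-3.5,0,0,0,10],[0,0,-4.8,0,0,0,10],[0,0,-5.2,0,0,0,10],[0,0,-5.2,0,0,0,10]]]'; python3 -c "
from h import *
plan(635,-226,134,100.1)"
```

```text
clock: 29.03
position: [459.0, 256.6, 4.8]
ee_rot: [0.0, 0.023, 1.0, 0.0]
ft_force: [-1.6, 0.6, 4.4]
opening: 0.266
grip_force: 69.7
clock: 29.7
position: [460.7, 257.3, 137.4]
ee_rot: [0.003, 0.023, 1.0, 0.001]
ft_force: [1.6, 0.6, -3.0]
opening: 0.266
grip_force: 69.7
row [-7.84, -19.0, 0.13] rz -2.54 (alt 33.46 ) q6 -1.11 rows 14
```

```bash
python3 -m inch '[[[-0.3,-0.8,0,0,0,-0.1,10],[-0.8,-2,0,0,0,-0.3,10],[-1.3,-3.2,0,0,0,-0.5,10],[-1.8,-4.4,0,0,0,-0.7,10],[-2.3,-5.6,0,0,0,-0.9,10],[-2.8,-6.8,0,0,0,-1.1,10],[-3.3,-8,0,0,0,-1.3,10],[-3.8,-9.2,0,0,0,-1.4,10]]]'|sed -n 1,3p; python3 -m inch '[[[-0.5,-1.2,0,0,0,-0.2,10],[-1,-2.4,0,0,0,-0.4,10],[-1.5,-3.6,0,0,0,-0.6,10],[-2,-4.8,0,0,0,-0.7,10],[-2.5,-6,0,0,0,-0.8,10],[-3,-7.2,0,0,0,-0.9,10],[-3.1,-7.7,0,0,0,-1,10],[-3.1,-7.7,0,0,0,-1,10]]]'|sed -n 1,3p;  python3 -c "
from h import *
plan(635,-226,80,100.1)"
```

```text
clock: 30.37
position: [541.5, 20.9, 130.7]
ee_rot: [-0.002, -0.039, 0.999, 0.0]
clock: 31.03
position: [634.0, -166.5, 130.3]
ee_rot: [-0.002, -0.081, 0.997, 0.0]
row [0.33, -2.36, 2.01] rz -0.17 (alt 35.83 ) q6 -2.07 rows 3
```

```bash
python3 -m inch '[[[0.1,-0.7,0,0,0,-0.1,10],[0.2,-1.6,0,0,0,-0.17,10],[0.33,-2.3,0.6,0,0,-0.17,10],[0.33,-2.3,1.6,0,0,-0.17,10],[0.33,-2.3,2.6,0,0,-0.17,10],[0.33,-2.3,3.4,0,0,-0.17,10],[0.33,-2.3,3.6,0,0,-0.17,10],[0.33,-2.3,3.6,0,0,-0.17,10]]]'|sed -n 1,3p; python3 -c "
from h import *
bot.capture('scene');bot.capture('top')
plan(635,-226,11.5,100.1)"
```

```text
clock: 31.7
position: [633.1, -219.5, 39.5]
ee_rot: [-0.004, -0.09, 0.996, 0.002]
row [0.09, -0.19, 1.31] rz 0.04 (alt -35.96 ) q6 -2.16 rows 2
```

```bash
python3 -m inch '[[[0.03,-0.1,0.2,0,0,0,10],[0.03,-0.1,0.4,0,0,0,10],[0.03,-0.1,0.4,0,0,0,10],[0.03,-0.1,0.4,0,0,0,10],[0.03,-0.1,0.4,0,0,0,10]]]'|sed -n 1,5p; python3 -c "
from h import *
plan(635,-226,11.5,100.1)"
```

```text
clock: 32.22
position: [636.3, -224.3, 34.7]
ee_rot: [0.0, -0.089, 0.996, -0.0]
ft_force: [0.4, -0.3, -3.8]
opening: 0.259
row [0.06, -0.06, 0.93] rz 0.03 (alt -35.97 ) q6 -2.16 rows 2
```

```bash
python3 -m inch '[[[0.05,-0.05,0.3,0,0,0,10],[0.05,-0.05,0.6,0,0,0,10],[0.05,-0.05,0.85,0,0,0,10],[0.05,-0.05,0.92,0,0,0,10],[0.05,-0.05,0.92,0,0,0,10],[0.05,-0.05,0.92,0,0,0,10]]]'; python3 -c "
from h import *
plan(635,-226,11.3,100.1)"
```

```text
clock: 32.72
position: [634.9, -225.8, 10.9]
ee_rot: [-0.0, -0.089, 0.996, 0.0]
ft_force: [-0.2, -0.2, -2.0]
opening: 0.264
grip_force: 70.2
row [-0.0, -0.01, -0.02] rz 0.03 (alt -35.97 ) q6 -2.17 rows 2
```

```bash
python3 -m inch '[[[0,0,0,0,0,0,10],[0,0,0,0,0,0,50],[0,0,0,0,0,0,50],[0,0,0,0,0,0,50],[0,0,0,0,0,0,50],[0,0,-1,0,0,0,50],[0,0,-2.5,0,0,0,50],[0,0,-4,0,0,0,50]]]';python3 -m inch '[[[2,0,-2,0,0,0,50],[4,0,-2,0,0,0,50],[6,0,-2,0,0,0,50],[7,-1,-2,0,0,0,50],[8,-2,-2,0,0,0,50],[8,-4,-2,0,0,0,50],[8,-4,-2,0,0,0,50]]]' |sed -n 1,3p; python3 -c "
from h import *
a=bot.capture('top');b=bot.capture('scene')
save(np.hstack([cv2.resize(a[75:235,100:370],None,fx=1.48,fy=2.2,interpolation=2),cv2.resize(b[170:370,130:410],(400,352),interpolation=2)]),'fin.png')"
```

```text
clock: 33.38
position: [633.7, -225.1, 110.7]
ee_rot: [-0.002, -0.089, 0.996, 0.001]
ft_force: [1.2, -0.7, 0.6]
opening: 0.5
grip_force: 0.0
clock: 33.97
position: [453.8, -362.7, 161.9]
ee_rot: [0.0, -0.088, 0.996, -0.001]
```

View pics/fin.png

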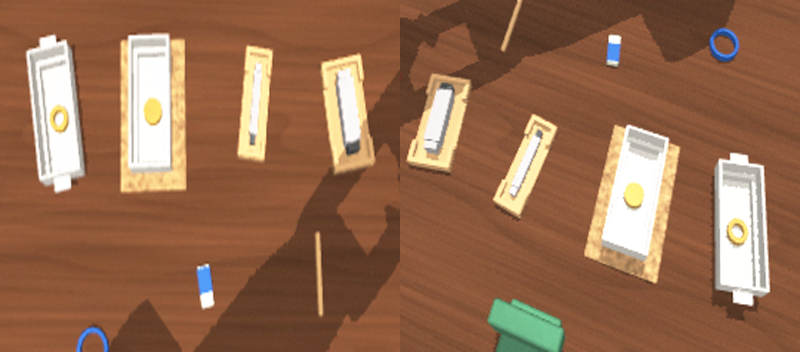

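Everything is in place: the ring is at (60,118), the disc at (153,110), and the two stamps lie flat in their trays at (258,105) and (348,110). I'll hand in.

```bash
python3 -m inch '[[[0,0,0,0,0,0,50],[0,0,0,0,0,0,50],[0,0,0,0,0,0,50],[0,0,0,0,0,0,50]]]'|sed -n 1,4p; python3 -c "
from bench import bot
print(bot.hand_in())"
```

```text
clock: 34.4
position: [456.6, -358.6, 161.3]
ee_rot: [-0.0, -0.09, 0.996, 0.0]
ft_force: [0.5, 0.6, -1.0]
the job is handed in; nothing more can be done
None
```

I handed the job in at 34.4 s, with no verdict returned: the upper tin stands within about 1 mm of the mat centre and aligned with it, the lower tin did not move, the ring is in the lower tin and the disc in the tin on the mat, and both stamps lie flat in their trays, all released.

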